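Level the counter-top griddle

ROBOT

A 7-joint arm with a two-finger parallel gripper is mounted at the origin on the work surface. World frame = base frame: x ahead of the robot, y to its left, z up, the work surface at z = 0. Lengths are in m, angles in degrees, forces in N, time in s.
With the tool pointing down it reaches from about 0.425 to 0.95 m from the base axis. Payload 4.7 kg.
Tool frame: the origin (TCP) lies between the finger pads; the fingertips stand 17 mm ahead of it and the grasp point (between the pads) lies 2 mm behind it (r.tcp_to_tips is the distance from the TCP to the fingertips, in m); z points along the fingers, y is the line along which they close (so a half turn about z gives the same grasp; the last joint's range is limited). The gripper opens to 85 mm and grips with 20 to 120 N. Pads are 22 mm wide; open, the fingers measure 114 mm over their backs; the gripper's body (76 mm by 85 mm) begins 54 mm behind the grasp point. The pads swing forward as they close: fully open they stand 13 mm farther back than shut.
Start: joints at [73.803, 26.849, -2.785, 87.806, 1.381, 65.374, -4.715], TCP at [0.17, -0.653, 0.248] pointing down, gripper open.
Joint ranges: [-148.3, 148.3], [-19.14, 114.17], [-79.39, 73.82], [5.75, 140.21], [-59.74, 239.74], [12.07, 113.84], [-152.46, 152.46]. Speed limits (degrees/s): [147.25, 147.25, 180, 180, 180, 180, 180].

INTERFACE

Orientations are given as [roll, pitch, yaw] about the fixed x, y, z axes, in that order (R = Rz(yaw) Ry(pitch) Rx(roll)).
In Python, from cell import r, get_image, get_calibration, ticket, spotter gives the robot as it stands.
- The arm moves only by the tool apply_moves, never from a script. Its argument "targets" is a list that holds one entry, the list of rows, each a list of 7 numbers: the turn, a rotation vector about the tool's x, y, z in degrees, then the shift along the tool's x, y, z in mm, then the closure, from 0 (fully open) to 1 (shut). A call has exactly 5 rows; each row is the pose to reach, as a shift and turn from the pose commanded when the call began, along the tool's axes at that moment; what a row does not reach only later rows make up. A row lasts 1/10 s, in which the tool goes at most 50 mm and 8.59 degrees, less where a joint would pass 70% of its speed; a pose out of reach is approached as far as the arm can. A call with a gripper value outside its range is refused whole. The fingers move at their own pace and stop on an object; the grip force is fixed at half the most. Time passes only in rows, so rows that repeat a pose let the fingers close, or fill a call up. It gives the time, the measured TCP pose, the force, the opening and the grip force at its end, in the units of the state.
- r.get_obs(): the state, without advancing time (a new reading comes with each control period).
- get_image(name): name is "scene" or "top" or "wrist"; returns the picture (420x560x3 uint8, blue, green, red); there is no depth.
- get_calibration(name): a dict with "fx", "fy", "cx", "cy" (pixels), "view" (4x4, takes a point from world to camera coordinates); the wrist camera has in their place "T_tool_cam" (4x4, takes a point from camera to tool coordinates, whose origin is the TCP and whose axes are the flange's). Camera axes: x right, y up, looking along -z (the intrinsics and any distortion apply to the point x, -y, -z); pixel columns grow to the right and rows downward; lengths in m; the calibration is good to about 2 mm. The wrist camera is an equidistant fisheye: a pixel r from the principal point sees the ray r / f radians off the axis. A picture is of the moment at which its call begins: read the wrist's pose just before it. get_calibration takes no time and is no camera call.
- ticket.sign_off(): hands the job in; it is judged then, once.
Trained networks look in the newest picture that a camera, given by its name, has taken for a name from the list of things; names that differ only in an ending like _2 or _b are one class to them, and where a whole thing is asked for, a point or a joint stands for the part that bears it (a point fixed in the world has none). Each returns a list of dicts, best first, with "confidence" (0 to 1); they miss things now and then, are a little off and sometimes report something else, mostly with a low value. They report only what shows in the picture. A call takes as long as a camera call. They do not tell look-alikes from the thing itself.
- spotter.outline_of(camera, target): "region" (420x560 bool, what is visible of it) and "box" ([centre column, centre row, width, height] as shares, 0 to 1, of the picture: columns of its width, rows of its height, round what is visible of it).
- spotter.place_of(camera, target): "point" ([column, row] as shares, 0 to 1, of the picture: columns of its width, rows of its height: a listed point, or the origin of a listed thing).
The state is a dict: "t": time; "joints": joint angles; "qd": joint speeds; "tau": joint torques, N m; "tcp_pos": TCP position; "ee_rot": TCP orientation; "contact_force": force on the tool from outside, world axes, zero at the start; "ft_torque": the same for the moment, N m; "opening": opening from 0.0 (shut) to 1.0 (fully open); "grip_force": force on a finger pad.
Only numpy, scipy, OpenCV 4.12 (cv2) and the standard library are available. Lean on these libraries where they do the work, as an engineer would, in place of code of your own. Each camera call takes 0.05 s, during which the arm holds its last target. There are 200 camera calls.

TASK

The cold griddle has been moved to this counter and stands low at its levelling foot. Turn its control knob clockwise past the click to off, then lay the spirit level gently on the middle of the plate, pointing across it towards the levelling foot, let go of it and turn the knob of the levelling foot clockwise until the bubble sits centred between the two lines. Leave everything else where it is, and finish while holding the level down: press on top of the level at its middle with about 10 newtons, the bubble still centred, and keep pressing as the program ends.

Things in the scene. Friction and masses are not known exactly. Their poses are not given: they have to be found in the camera images.
- control (a joint): control knob of the griddle, rad: grows clockwise seen from above; starts at its stop at 0 (on). A snap detent resists at first with 0.2 N m, less and less up to 0.8, where it is passed; from there the knob snaps on to its other stop at 1.4, which is off. Let go before 0.8 it springs back to 0.
- control_grip (a point): on the axis of the control knob (axis upright), 9 mm below its top: a black bar grip 42 mm long (along this point's x), 14 mm wide (y) and 32 mm tall, on a 44 mm disc, on the front deck of the griddle. The point turns with the knob. The grip's top is 29 mm above the plate's surface.
- plate_mid (a point): centre of the upper surface of the griddle's dark flat cooking plate, about 125 mm above the counter. The plate is 245 mm along this point's x (from the control deck at the front, -x, to the 25 mm high splash rim at the back) and 272 mm along y; z is its normal. It tilts only about x: the y ends rise and fall by up to 3 mm, +y is the end of the levelling foot, low at the start by 4 to 9 mrad.
- griddle: the counter-top griddle (stainless housing 325 x 280 mm, 110 mm high, plate on top): its origin is on the tilt axis midway between the two fixed feet under its -y edge, 16 mm above the counter; axes as plate_mid
- foot_knob (a point): centre of the round fluted black hand knob of the levelling foot, 42 mm in diameter and 30 mm tall (from 15 mm below to 15 mm above this point), axis upright, on a threaded spindle beside the griddle, beyond the plate's +y end. Clockwise from above raises that end of the griddle: one radian tilts the plate by 3.7 mrad. It stays where it is left; friction about 0.1 N m; level is reached within 1.1 to 2.5 rad of the start. The knob keeps its height.
- level_mid (a point): centre of the spirit level, a red box-section level 200 mm long (along this point's x), 24 mm wide (y) and 44 mm tall (z up), 0.35 kg, with a green vial seen in the middle of its top edge; it lies upright on the counter at the start
- level: the spirit level: origin in the middle of its underside, axes as level_mid
- bubble (a joint): place of the pale bubble (about 19 mm long) in the level's vial, m: 0 is centred between the two black lines, positive towards the level's own +x; it runs to the higher end, 2 mm for each mrad of tilt, stops at 19 mm, and settles within about 1.5 s after the tilt has changed
- dip_bowl_rim (a point): terracotta bowl 124 mm wide, 62 mm tall, on the wooden board: leave alone; the point is the centre of its mouth
- lime: lime, 56 mm, on the wooden board: leave alone; origin under its middle
- potato_red: red sweet potato 150 mm long, on the wooden board: leave alone; origin under its middle
- potato_orange: orange sweet potato 150 mm long, 58 mm high, on the counter to the left: leave alone; origin under its middle
- sauce_bottle: yellow squeeze bottle, 56 mm in diameter, 170 mm tall, to the left: leave alone; origin under its middle
- pepper_mill: wooden pepper mill 56 mm in diameter, 150 mm tall, at the front right: leave alone; origin under its middle
Things that resemble listed ones, but are neither listed nor needed, are in the scene too. Of the things that look like the level, the smaller one is meant.

How it is judged:
By the outcome, as a careful person would: the job done as asked, in the order asked, and still so for the second after the job is handed in, while the arm keeps its last pose, push and grip.
It also fails if it takes over 72 s, if anything falls off the work surface, if the arm or the gripper's body presses on something with over 40 N, if the wrist force passes 120 N, or if a joint passes its speed limit or range.

## Working session

There is one attempt and no reset: what is moved stays moved. The work goes in short steps, Python scripts to look and compute and a tool call to move; the robot and the scene stay as the last step left them, time stands still between calls to the robot, and variables do not carry over. Pictures are saved under pics/ and viewed, at most 13 in all, crops included, and the job is handed in when it is done.

Besides the shell and the picture viewer there is one more tool, called after "Request:" as name(argument=value, ...) on one line, values as JSON. apply_moves: Moves the arm, as the interface text tells. Its arguments: {"type":"object","properties":{"targets":{"type":"array"}},"required":["targets"]}

```bash
ls; mkdir -p pics
cat > h.py <<'E'
import numpy as np, cv2
from scipy.spatial.transform import Rotation as R
from cell import r, get_image, get_calibration, ticket, spotter
def ray(cam,px,obs=None):
    c=get_calibration(cam); u,v=px
    x=(u-c['cx'])/c['fx']; y=(v-c['cy'])/c['fy']
    if cam=='wrist':
        th=np.hypot(x,y); s=np.sin(th)/max(th,1e-9)
        d=np.array([x*s,-y*s,-np.cos(th)])
        o=obs or r.get_obs(); T=np.eye(4); T[:3,:3]=rot(o); T[:3,3]=o['tcp_pos']
        M=T@np.array(c['T_tool_cam'])
    else:
        d=np.array([x,-y,-1.]); M=np.linalg.inv(np.array(c['view']))
    d=M[:3,:3]@d
    return M[:3,3],d/np.linalg.norm(d)
def rot(o): return R.from_euler('xyz',o['ee_rot'],degrees=True).as_matrix()
def atz(cam,px,z,obs=None):
    o,d=ray(cam,px,obs); return o+d*(z-o[2])/d[2]
def tri(rs):
    A=0;b=0
    for o,d in rs:
        P=np.eye(3)-np.outer(d,d); A=A+P; b=b+P@o
    p=np.linalg.solve(A,b); return p,[np.linalg.norm(np.cross(p-o,d)) for o,d in rs]
E
python3 - <<'E'
from h import *
print(r.get_obs(), r.tcp_to_tips)
for n in ['scene','top']:
    c=get_calibration(n); print(n,{k:c[k] for k in c if k!='view'}, np.linalg.inv(np.array(c['view'])).round(3).tolist())
    cv2.imwrite(f'pics/{n}0.png',get_image(n))
    for t in ['control_grip','plate_mid','griddle','foot_knob','level_mid','bubble','dip_bowl_rim','pepper_mill','sauce_bottle','potato_orange']:
        try:
            for q in spotter.place_of(n,t)[:3]:
                print(n,t,np.round(np.array(q['point'])*[560,420],1),round(q['confidence'],2))
        except Exception as e: print(t,e)
print(r.get_obs()['t'], get_calibration('wrist'))
E
```

```text
pics
{'t': 0.0, 'joints': array([73.80324072, 26.89700914, -2.7837494 , 87.87471381,  1.38172603,
       65.37355393, -4.71483289]), 'qd': array([-0.03273492,  0.04372213,  0.06906021,  0.00990683, -0.00269493,
       -0.00505573, -0.04057567]), 'tau': array([-1.34510086e-03, -5.10307288e+01, -4.67279542e-02, -2.37715977e+01,
        1.08394082e-02,  7.42581789e-03,  1.17593977e-06]), 'tcp_pos': array([ 0.16933679, -0.65284437,  0.24725753]), 'ee_rot': array([-1.79888428e+02,  5.15115872e-03,  1.45432466e+01]), 'contact_force': array([0.07556036, 0.13971486, 0.61813036]), 'ft_torque': array([-0.02752546, -0.00820206, -0.00334748]), 'grip_force': 0.0, 'opening': 0.9997387178239727} 0.017
scene {'fx': 397.0651722666193, 'fy': 397.0651722666193, 'cx': 279.55653667227267, 'cy': 209.0479862105013} [[0.851, -0.294, 0.436, 0.975], [0.525, 0.455, -0.719, -0.911], [0.013, 0.841, 0.541, 0.735], [0.0, 0.0, 0.0, 1.0]]
scene control_grip [265.5 217.1] 0.51
scene plate_mid [327.7 230.1] 0.7
scene plate_mid [323.4 173.7] 0.25
scene griddle [291.1 284.2] 0.83
scene foot_knob [351.5 197.6] 0.56
scene
[... 1068 characters left out ...]
 [394.1 218.8] 0.56
top pepper_mill [352.4 252. ] 0.79
top pepper_mill [297.6 158.4] 0.17
top sauce_bottle [165.1 150.7] 0.72
top sauce_bottle [145.8 194.3] 0.49
top potato_orange [232.7 162. ] 0.69
top potato_orange [146.4 195.7] 0.56
1.0 {'fx': 325.19226210127806, 'fy': 325.19226210127806, 'cx': 279.62949422126064, 'cy': 210.58562060660526, 'T_tool_cam': array([[-7.32691111e-04,  9.55206730e-01,  2.95938451e-01,
         7.63615478e-02],
       [ 9.99999575e-01,  8.65426169e-04, -3.17532583e-04,
        -9.24448886e-04],
       [-5.59422141e-04,  2.95938093e-01, -9.55206958e-01,
        -1.25102582e-01],
       [ 0.00000000e+00,  0.00000000e+00,  0.00000000e+00,
         1.00000000e+00]])}
```

Run:
```python
import cv2
a=cv2.imread('pics/scene0.png');b=cv2.imread('pics/top0.png')
cv2.imwrite('pics/s1.png',cv2.resize(a[80:380,140:460],(800,750))[:600]);cv2.imwrite('pics/t1.png',cv2.resize(b[90:330,110:430],(800,600)))
```

```text
(no output)
```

View pics/t1.png

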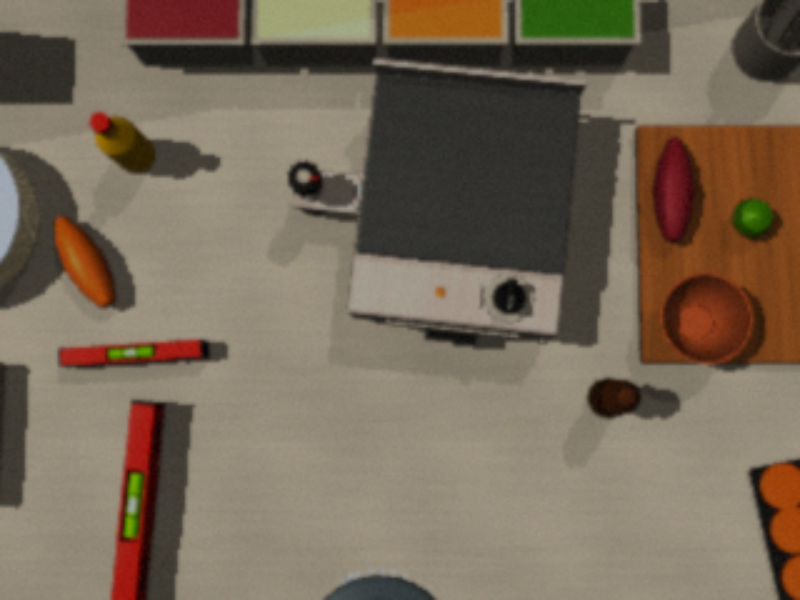

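View pics/s1.png

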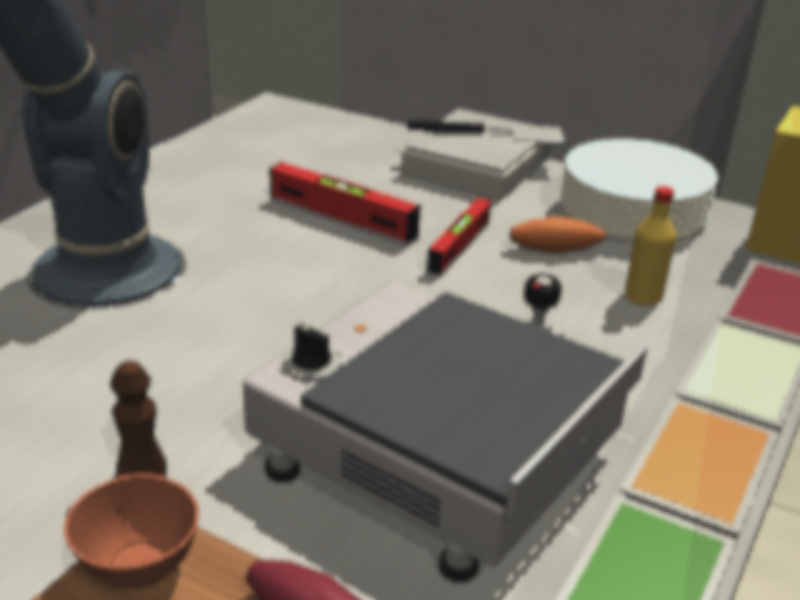

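The small level is at top px (162,231), the foot knob at (232,162), the control knob at (314,208), and the plate spans roughly (252–342, 118–198). The larger level, at (163,290), is the decoy.

Run:
```python
from h import *
S=lambda u,v:ray('scene',(140+u/2.5,80+v/2.5)); T=lambda u,v:ray('top',(110+u/2.5,90+v/2.5))
Tp=lambda u,v,z:atz('top',(110+u/2.5,90+v/2.5),z).round(4)
Sp=lambda u,v,z:atz('scene',(140+u/2.5,80+v/2.5),z).round(4)
print('foot',tri([S(542,290),T(305,179)]));print('ctrl',tri([S(311,345),T(511,296)]))
print('lev',tri([S(461,225),T(131,352)]))
print('spots foot',tri([ray('scene',(351.5,197.6)),ray('top',(230.2,159.2))]))
print('spots lev',tri([ray('scene',(322.7,172.7)),ray('top',(168,231.8))]))
print('spots plate',tri([ray('scene',(327.7,230.1)),ray('top',(293.7,158.9))]))
print('spots ctrl',tri([ray('scene',(265.5,217.1)),ray('top',(314.5,208.9))]))
for n,p in dict(fl=(357,253),fr=(563,273),bl=(377,72),br=(579,90)).items(): print(n,Tp(*p,.125))
for n,p in dict(fl=(447,294),fr=(304,400),bl=(622,360),br=(512,490)).items(): print('S',n,Sp(*p,.125))
for p in [(60,357),(203,348)]: print('levend',Tp(*p,.044))
print('S level ends top',Sp(432,253,.044),Sp(483,202,.044))
```

```text
foot (array([0.63671203, 0.09711482, 0.11887756]), [np.float64(0.0007694349934094825), np.float64(0.0007694349934095802)])
ctrl (array([ 0.4794333 , -0.17277015,  0.13409901]), [np.float64(0.000714805489851424), np.float64(0.0007148054898516031)])
lev (array([0.41194917, 0.34424779, 0.03801199]), [np.float64(0.0009104666973379446), np.float64(0.0009104666973379067)])
spots foot (array([0.63383804, 0.09723332, 0.1150911 ]), [np.float64(0.012290667980088557), np.float64(0.012290667980088734)])
spots lev (array([0.4108469 , 0.3274277 , 0.03302757]), [np.float64(0.003258183143619575), np.float64(0.003258183143619747)])
spots plate (array([ 0.64265449, -0.10871206,  0.11920202]), [np.float64(0.0027994876635285943), np.float64(0.002799487663528406)])
spots ctrl (array([ 0.47946375, -0.17158139,  0.13619493]), [np.float64(0.003019518060683852), np.float64(0.003019518060683745)])
fl [0.536  0.0264 0.125 ]
fr [ 0.5101 -0.2417  0.125 ]
bl [0.7801 0.0022 0.125 ]
br [ 0.7553 -0.2662  0.125 ]
S fl [0.5487 0.0171 0.125 ]
S fr [ 0.5214 -0.2478  0.125 ]
S bl [ 0.7705 -0.0034  0.125 ]
S br [ 0.754  -0.2577  0.125 ]
levend [0.4037 0.4397 0.044 ]
levend [0.4166 0.2429 0.044 ]
S level ends top [0.4215 0.2314 0.044 ] [0.4112 0.4256 0.044 ]
```

Request:
apply_moves(targets=[[[0,0,0,20,-18,0,0],[0,0,0,50,-46,-1,0],[0,0,0,85,-78,-2,0],[0,0,0,120,-111,-3,0],[0,0,0,155,-143,-4,0]]])

```text
t: 1.5
tcp_pos: [0.2844, -0.4744, 0.2526]
ee_rot: [180.0, -0.0, 14.5]
contact_force: [0.1, -0.3, 0.7]
opening: 1.003
grip_force: 0.0
```

Request:
apply_moves(targets=[[[0,0,0,35,-32,-1,0],[0,0,0,70,-64,-2,0],[0,0,0,105,-97,-3,0],[0,0,0,140,-129,-4,0],[0,0,0,170,-157,-5,0]]])

```text
t: 2.0
tcp_pos: [0.41, -0.279, 0.2578]
ee_rot: [180.0, -0.1, 14.6]
contact_force: [0.7, -0.6, 0.6]
opening: 0.997
grip_force: 0.0
```

Request:
apply_moves(targets=[[[0,0,0,30,-28,-1,0],[0,0,0,60,-55,-2,0],[0,0,0,80,-75,-3,0],[0,0,0,90,-85,-3,0],[0,0,0,95,-88,-3,0]]])

```text
t: 2.5
tcp_pos: [0.4795, -0.1704, 0.2606]
ee_rot: [-180.0, -0.0, 14.7]
contact_force: [-0.4, -0.1, -0.5]
opening: 1.003
grip_force: 0.0
```

Run:
```python
from h import *
o=r.get_obs();print(o['t'],o['tcp_pos'],o['ee_rot'],o['joints'])
im=get_image('wrist');cv2.imwrite('pics/w1.png',im)
for t in ['control_grip','plate_mid']:
    for q in spotter.place_of('wrist',t)[:2]:
        p=np.array(q['point'])*[560,420];print(t,p,q['confidence'],atz('wrist',p,.145 if t[0]=='c' else .125,o))
```

```text
2.5 [ 0.47951421 -0.1704275   0.26060646] [-1.79999788e+02 -4.52610095e-02  1.47402977e+01] [ 32.5503932   11.92515849 -20.5164666  108.30398781   4.74655317
  60.55162021 -65.15355245]
control_grip [285.824 210.   ] 0.9 [ 0.48279091 -0.17365448  0.145     ]
```

View pics/w1.png

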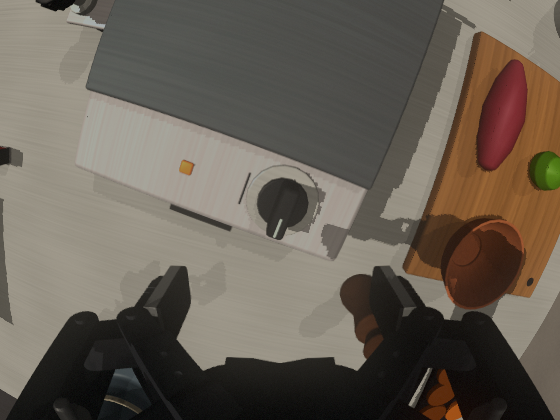

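The control knob's bar runs from about (290,182) to (275,236), with its white pointer toward the front. The off mark is at (244,188), so clockwise turns the pointer there. I'll zoom in for the angle.

Run:
```python
import cv2
a=cv2.imread('pics/w1.png')[155:255,220:345]
cv2.imwrite('pics/w1c.png',cv2.convertScaleAbs(cv2.resize(a,(750,600),interpolation=cv2.INTER_CUBIC),alpha=2.2,beta=10))
```

```text
(no output)
```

View pics/w1c.png

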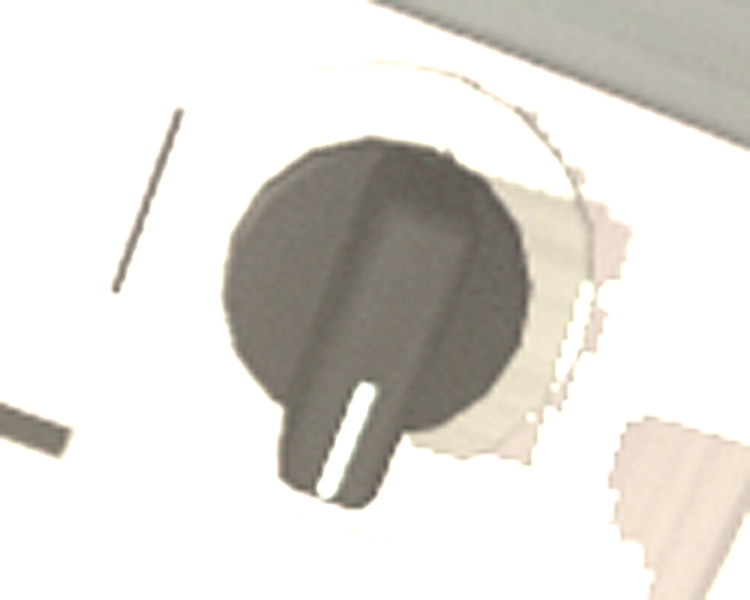

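Run:
```python
from h import *
o=r.get_obs()
W=lambda u,v,z:atz('wrist',(220+u/6,155+v/6),z,o)
a,b,c,d=[W(*p,.154) for p in [(328,500),(430,212),(325,492),(368,385)]]
for p,q in [(a,b),(c,d)]: print(((p+q)/2).round(4),np.hypot(*(q-p)[:2]),np.degrees(np.arctan2((q-p)[1],(q-p)[0])))
p=W(375,285,.122);print('disc',p)
w=lambda u,v,z:atz('wrist',(u,v),z,o)
a=w(88,89,.125);b=w(371,187,.125);print(a,b,np.hypot(*(a-b)[:2]),np.degrees(np.arctan2((a-b)[1],(a-b)[0]))-90)
e=w(444,0,.125);print(e,np.degrees(np.arctan2((e-b)[1],(e-b)[0])))
```

```text
[ 0.4801 -0.1744  0.154 ] 0.03985420207038669 -3.996796545326564
[ 0.4688 -0.1732  0.154 ] 0.01543110317854715 -6.275905304629623
disc [ 0.48060352 -0.17417745  0.122     ]
[0.54068221 0.01867376 0.125     ] [ 0.51338788 -0.24279856  0.125     ] 0.2628930476047633 -5.959355020847028
[ 0.69515822 -0.26385365  0.125     ] -6.60732200028767
```

Request:
apply_moves(targets=[[[0,0,-8,0,4,2,0.4],[0,0,-16,0,4,5,0.4],[0,0,-24,0,4,10,0.4],[0,0,-32,0,4,15,0.4],[0,0,-40,0,4,20,0.4]]])

```text
t: 3.15
tcp_pos: [0.4789, -0.178, 0.2401]
ee_rot: [180.0, 0.0, 54.7]
contact_force: [-0.9, -0.2, 0.7]
opening: 0.599
grip_force: 0.0
```

Request:
apply_moves(targets=[[[0,0,-8,0,0,4,0.4],[0,0,-16,0,0,8,0.4],[0,0,-24,0,0,12,0.4],[0,0,-32,0,0,16,0.4],[0,0,-40,0,0,20,0.4]]])

```text
t: 3.65
tcp_pos: [0.4789, -0.178, 0.2201]
ee_rot: [-180.0, 0.0, 94.7]
contact_force: [-0.3, -0.4, -0.1]
opening: 0.6
grip_force: 0.0
```

Request:
apply_moves(targets=[[[0,0,-8,0,0,4,0.4],[0,0,-16,0,0,8,0.4],[0,0,-24,0,0,12,0.4],[0,0,-32,0,0,16,0.4],[0,0,-40,0,0,20,0.4]]])

```text
t: 4.15
tcp_pos: [0.4788, -0.1781, 0.2]
ee_rot: [-179.9, 0.0, 134.7]
contact_force: [0.1, -0.2, 0.2]
opening: 0.601
grip_force: 0.0
```

Request:
apply_moves(targets=[[[0,0,-8,0,0,2,0.4],[0,0,-16,0,0,4,0.4],[0,0,-24,0,0,6,0.4],[0,0,-32,0,0,8,0.4],[0,0,-40,0,0,10,0.4]]])

```text
t: 4.65
tcp_pos: [0.4788, -0.1781, 0.1901]
ee_rot: [-179.9, -0.0, 174.7]
contact_force: [-0.8, 0.1, 0.4]
opening: 0.602
grip_force: 0.0
```

Run:
```python
from h import *
o=r.get_obs();print(o['t'],o['tcp_pos'],o['ee_rot'],o['joints'].round(0))
im=get_image('wrist');cv2.imwrite('pics/w2.png',im)
for q in spotter.place_of('wrist','control_grip')[:2]:
        p=np.array(q['point'])*[560,420];print(p,q['confidence'],atz('wrist',p,.145,o))
```

```text
4.65 [ 0.47884248 -0.17810581  0.19006519] [-1.79943289e+02 -3.28332054e-02  1.74693412e+02] [ 54.  22. -48. 112.  20.  55.  82.]
[289.912 249.69 ] 0.8 [ 0.4804469  -0.17140001  0.145     ]
```

Request:
apply_moves(targets=[[[0,0,0,-1,5,4,0.4],[0,0,0,-1,5,14,0.4],[0,0,0,-1,5,26,0.4],[0,0,0,-1,5,37,0.4],[0,0,0,-1,5,43,0.4]]])

```text
t: 5.25
tcp_pos: [0.4803, -0.1712, 0.1456]
ee_rot: [180.0, -0.1, 174.5]
contact_force: [-1.4, -0.3, -0.4]
opening: 0.602
grip_force: 0.0
```

Request:
apply_moves(targets=[[[0,0,0,0,0,0,0.6],[0,0,0,0,0,0,0.75],[0,0,0,0,0,0,0.8],[0,0,0,0,0,0,0.85],[0,0,0,0,0,0,0.9]]])

```text
t: 5.75
tcp_pos: [0.4814, -0.1724, 0.148]
ee_rot: [-179.9, 0.1, 174.5]
contact_force: [-1.6, -2.8, 2.6]
opening: 0.151
grip_force: 60.7
```

Request:
apply_moves(targets=[[[0,0,8,0,-1,0,1],[0,0,16,0,-1,0,1],[0,0,24,0,-1,0,1],[0,0,32,0,-1,0,1],[0,0,40,0,-1,0,1]]])

```text
t: 6.25
tcp_pos: [0.4811, -0.1734, 0.148]
ee_rot: [-179.9, 0.1, 134.2]
contact_force: [-1.3, -3.1, 3.4]
opening: 0.143
grip_force: 60.7
```

Request:
apply_moves(targets=[[[0,0,8,0,0,0,1],[0,0,16,0,0,0,1],[0,0,24,0,0,0,1],[0,0,32,0,0,0,1],[0,0,39,0,0,0,1]]])

```text
t: 6.75
tcp_pos: [0.4803, -0.1739, 0.148]
ee_rot: [-179.9, 0.1, 95.2]
contact_force: [-3.1, -2.7, 4.9]
opening: 0.151
grip_force: 61.0
```

Run:
```python
from h import *
o=r.get_obs();print({k:np.round(o[k],3) for k in o})
```

```text
{'t': np.float64(6.75), 'joints': array([ 37.403,  20.851, -27.322, 114.655,  13.022,  47.427,   7.902]), 'qd': array([-12.11 ,  -2.616,  15.391,   0.807,  -7.977,  -1.656, -61.391]), 'tau': array([ -1.481, -34.979,  -6.314, -18.476,  -0.775,  -0.93 ,   0.937]), 'tcp_pos': array([ 0.48 , -0.174,  0.148]), 'ee_rot': array([-1.79926e+02,  1.33000e-01,  9.51670e+01]), 'contact_force': array([-3.102, -2.675,  4.896]), 'ft_torque': array([-0.923,  0.742, -0.085]), 'grip_force': np.float64(60.958), 'opening': np.float64(0.151)}
```

Request:
apply_moves(targets=[[[0,0,1,0,0,0,1],[0,0,1,0,0,0,0.5],[0,0,1,0,0,0,0.4],[0,0,1,0,0,0,0.3],[0,0,1,0,0,-20,0.2]]])

```text
t: 7.25
tcp_pos: [0.4794, -0.1715, 0.1654]
ee_rot: [-179.7, -0.2, 94.6]
contact_force: [-0.7, 0.3, 0.1]
opening: 0.798
grip_force: 0.0
```

Request:
apply_moves(targets=[[[0,0,0,0,0,-25,0],[0,0,0,0,0,-55,0],[0,0,0,0,0,-80,0],[0,0,0,0,0,-95,0],[0,0,0,0,0,-100,0]]])

```text
t: 7.75
tcp_pos: [0.482, -0.1721, 0.2691]
ee_rot: [179.8, 0.1, 94.6]
contact_force: [-0.3, -0.2, -0.1]
opening: 1.002
grip_force: 0.0
```

Run:
```python
from h import *
o=r.get_obs();print(o['t'],o['tcp_pos'],o['ee_rot'])
im=get_image('wrist');cv2.imwrite('pics/w3.png',im)
for q in spotter.place_of('wrist','control_grip')[:1]:
        p=np.array(q['point'])*[560,420];print(p,q['confidence'],atz('wrist',p,.145,o))
```

```text
7.75 [ 0.48203006 -0.17208895  0.2690587 ] [1.79814608e+02 7.09565004e-02 9.45805318e+01]
[276.416 209.412] 0.84 [ 0.48043944 -0.17211437  0.145     ]
```

View pics/w3.png

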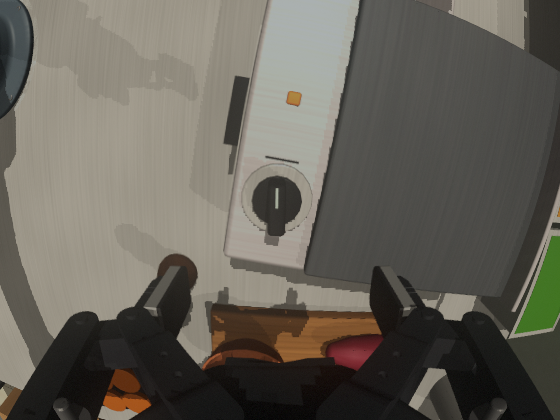

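The pointer at (277,198) now points at the off mark at (282,160), so the control is off. Next is the level.

Request:
apply_moves(targets=[[[0,0,0,20,0,0,0],[0,0,0,55,-2,0,0],[0,0,0,95,-4,0,0],[0,0,0,135,-6,0,0],[0,0,0,175,-8,0,0]]])

```text
t: 8.35
tcp_pos: [0.458, 0.0029, 0.266]
ee_rot: [-179.9, -0.0, 94.5]
contact_force: [0.1, 1.7, -0.1]
opening: 0.999
grip_force: 0.0
```

Request:
apply_moves(targets=[[[0,0,0,40,-3,2,0],[0,0,0,80,-6,6,0],[0,0,0,120,-9,10,0],[0,0,0,160,-12,15,0],[0,0,0,200,-14,20,0]]])

```text
t: 8.85
tcp_pos: [0.4282, 0.2009, 0.2459]
ee_rot: [-179.9, 0.0, 94.6]
contact_force: [0.8, -0.7, 0.7]
opening: 0.999
grip_force: 0.0
```

Request:
apply_moves(targets=[[[0,0,0,40,-3,8,0],[0,0,0,80,-6,16,0],[0,0,0,115,-8,22,0],[0,0,0,132,-9,28,0],[0,0,0,141,-9,30,0]]])

```text
t: 9.35
tcp_pos: [0.4075, 0.341, 0.2154]
ee_rot: [-179.8, 0.0, 94.8]
contact_force: [-0.4, -0.4, -0.7]
opening: 1.003
grip_force: 0.0
```

Run:
```python
from h import *
o=r.get_obs();print(o['t'],o['tcp_pos'],o['ee_rot'])
im=get_image('wrist');cv2.imwrite('pics/w4.png',im)
for q in spotter.place_of('wrist','level_mid')[:2]:
        p=np.array(q['point'])*[560,420];print(p,q['confidence'],atz('wrist',p,.022,o))
hsv=cv2.cvtColor(im,cv2.COLOR_BGR2HSV)
g=cv2.inRange(hsv,(35,100,60),(60,255,255))
n,l,s,c=cv2.connectedComponentsWithStats(g)
for i in range(1,n):
    if s[i,4]>60:
        print(s[i],c[i],atz('wrist',c[i],.044,o))
        rr=cv2.minAreaRect(np.argwhere(l==i)[:,::-1].astype(np.float32));print(rr)
```

```text
9.35 [0.40747315 0.34095231 0.21538232] [-1.79793854e+02  3.18778470e-02  9.47501333e+01]
[284.48 184.38] 0.72 [0.41182333 0.34646427 0.022     ]
[278 159  16  63 778] [285.29177378 189.15938303] [0.41230353 0.34686151 0.044     ]
((285.1130065917969, 189.93368530273438), (14.716546058654785, 62.281532287597656), 1.5911402702331543)
[ 53 182  67  26 911] [ 86.87596048 193.96487377] [0.20186347 0.32689847 0.044     ]
((85.9053726196289, 194.26376342773438), (67.22920227050781, 17.54920196533203), 8.426968574523926)
```

View pics/w4.png

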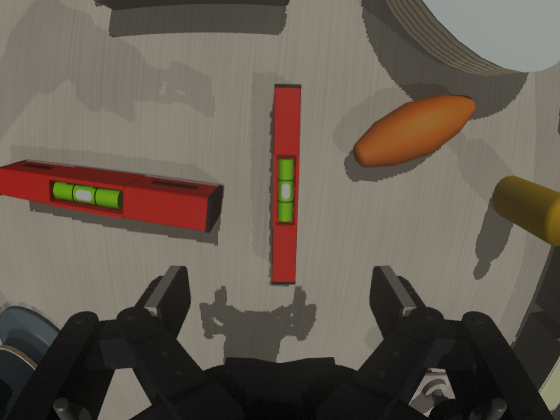

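Request:
apply_moves(targets=[[[0,0,1,4,5,15,0.4],[0,0,1,4,5,45,0.4],[0,0,1,4,5,80,0.4],[0,0,1,4,5,110,0.4],[0,0,1,4,5,130,0.4]]])

```text
t: 9.95
tcp_pos: [0.4141, 0.3411, 0.0851]
ee_rot: [-179.9, 0.2, 93.4]
contact_force: [-0.3, 0.2, -0.3]
opening: 0.599
grip_force: 0.0
```

Request:
apply_moves(targets=[[[0,0,0,0,0,20,0.4],[0,0,0,0,0,38,0.4],[0,0,0,0,0,48,0.4],[0,0,0,0,0,53,0.4],[0,0,0,0,0,55,0.4]]])

```text
t: 10.45
tcp_pos: [0.4144, 0.3434, 0.0323]
ee_rot: [180.0, 0.0, 93.5]
contact_force: [0.9, 0.5, 0.3]
opening: 0.603
grip_force: 0.0
```

Request:
apply_moves(targets=[[[0,0,0,0,0,0,0.5],[0,0,0,0,0,0,0.6],[0,0,0,0,0,0,0.7],[0,0,0,0,0,0,0.8],[0,0,0,0,0,0,1]]])

```text
t: 10.95
tcp_pos: [0.4138, 0.3443, 0.033]
ee_rot: [180.0, -0.0, 93.6]
contact_force: [-2.6, -1.3, 6.4]
opening: 0.271
grip_force: 60.0
```

Request:
apply_moves(targets=[[[0,0,0,0,0,-10,1],[0,0,0,0,0,-35,1],[0,0,0,0,0,-75,1],[0,0,0,0,0,-120,1],[0,0,0,-10,5,-160,1]]])

```text
t: 11.45
tcp_pos: [0.4184, 0.3354, 0.1944]
ee_rot: [-180.0, -0.1, 93.7]
contact_force: [1.3, -0.5, -3.7]
opening: 0.273
grip_force: 59.3
```

Request:
apply_moves(targets=[[[0,0,0,-28,12,-20,1],[0,0,0,-56,24,-30,1],[0,0,0,-90,38,-30,1],[0,0,0,-124,52,-30,1],[0,0,0,-160,67,-30,1]]])

```text
t: 11.95
tcp_pos: [0.4962, 0.1772, 0.2224]
ee_rot: [-180.0, 0.0, 93.6]
contact_force: [1.1, 0.1, -3.3]
opening: 0.266
grip_force: 59.5
```

Request:
apply_moves(targets=[[[0,0,0,-36,15,0,1],[0,0,0,-72,30,0,1],[0,0,0,-108,45,0,1],[0,0,0,-144,60,0,1],[0,0,0,-175,74,0,1]]])

```text
t: 12.45
tcp_pos: [0.581, 0.0058, 0.222]
ee_rot: [-179.9, 0.1, 93.5]
contact_force: [1.7, 0.4, -3.9]
opening: 0.27
grip_force: 59.5
```

Request:
apply_moves(targets=[[[0,0,2,-35,15,0,1],[0,0,5,-70,30,0,1],[0,0,8,-100,43,0,1],[0,0,9,-122,52,0,1],[0,0,9,-135,56,0,1]]])

```text
t: 12.95
tcp_pos: [0.6452, -0.1258, 0.2216]
ee_rot: [-179.9, 0.1, 84.4]
contact_force: [-0.5, 0.1, -2.5]
opening: 0.27
grip_force: 59.4
```

Run:
```python
from h import *
o=r.get_obs();print(o['t'],o['tcp_pos'],o['ee_rot'],o['joints'].round())
im=get_image('wrist');cv2.imwrite('pics/w5.png',im);cv2.imwrite('pics/t5.png',get_image('top'))
for n,t,z in [('wrist','plate_mid',.124),('wrist','foot_knob',.119),('wrist','level_mid',.2)]:
  for q in spotter.place_of(n,t)[:2]:
        p=np.array(q['point'])*[560,420];print(t,p,q['confidence'],atz(n,p,z,o))
```

```text
12.95 [ 0.6451751  -0.12576287  0.22156194] [-1.79937337e+02  5.52771721e-02  8.43643790e+01] [ 30.  30. -33.  91.  18.  65. -13.]
level_mid [281.68 279.51] 0.69 [ 0.64598281 -0.13177448  0.2       ]
```

View pics/w5.png

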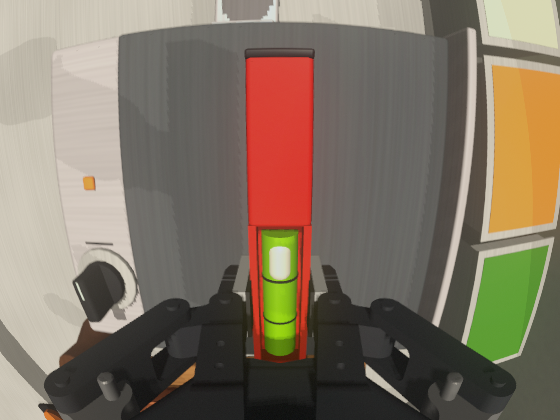

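Run:
```python
from h import *
o=dict(r.get_obs()); 
a=atz('wrist',(120,38),.123,o);b=atz('wrist',(445,40),.123,o);m=(a+b)/2
print(a,b,np.hypot(*(a-b)[:2]),np.degrees(np.arctan2(*(b-a)[1::-1])))
t=np.radians(-5.8);print(m+.136*np.array([np.sin(t),-np.cos(t),0]))
for v in (160,230):
  l=atz('wrist',({160:121,230:128}[v],v),.123,o);print(l)
# offset of front edge midpoint from TCP along griddle x
  x=np.array([np.cos(t),np.sin(t),0]);print((l-o['tcp_pos'])@x)
print((m-o['tcp_pos'])@[-np.sin(t),np.cos(t),0])
```

```text
[0.54108798 0.02984216 0.123     ] [0.77953811 0.0067979  0.123     ] 0.23956106107716232 -5.520026941872611
[ 0.64656939 -0.11698375  0.123     ]
[ 0.53023126 -0.06241427  0.123     ]
-0.11959666355664632
[ 0.52369134 -0.11815274  0.123     ]
-0.1204703767363425
0.1395622180115187
```

Request:
apply_moves(targets=[[[0,0,0,3,2,10,1],[0,0,0,3,2,28,1],[0,0,0,3,2,44,1],[0,0,0,3,2,54,1],[0,0,0,3,2,57,1]]])

```text
t: 13.7
tcp_pos: [0.6465, -0.1194, 0.1634]
ee_rot: [-179.8, -0.0, 84.6]
contact_force: [-0.8, -0.3, -3.5]
opening: 0.266
grip_force: 59.4
```

Request:
apply_moves(targets=[[[0,0,0,0,0,1,1],[0,0,0,0,0,1.5,1],[0,0,0,0,0,2,1],[0,0,0,0,0,2.5,1],[0,0,0,0,0,3,1]]])

```text
t: 14.2
tcp_pos: [0.6477, -0.1199, 0.1627]
ee_rot: [180.0, 0.0, 84.5]
contact_force: [-0.3, -0.4, -2.2]
opening: 0.272
grip_force: 59.4
```

Request:
apply_moves(targets=[[[0,0,0,0,0,0.5,1],[0,0,0,0,0,1,1],[0,0,0,0,0,1.5,1],[0,0,0,0,0,2,1],[0,0,0,0,0,2.5,1]]])

```text
t: 14.7
tcp_pos: [0.6475, -0.1198, 0.1598]
ee_rot: [180.0, 0.0, 84.5]
contact_force: [0.7, -0.5, -3.3]
opening: 0.27
grip_force: 59.4
```

Request:
apply_moves(targets=[[[0,0,0,0,0,0.5,1],[0,0,0,0,0,1,1],[0,0,0,0,0,1.5,1],[0,0,0,0,0,1.5,1],[0,0,0,0,0,1.5,1]]])

```text
t: 15.2
tcp_pos: [0.6475, -0.1198, 0.1583]
ee_rot: [180.0, 0.0, 84.5]
contact_force: [-0.7, 0.1, -3.1]
opening: 0.272
grip_force: 59.4
```

Request:
apply_moves(targets=[[[0,0,0,0,0,0.4,1],[0,0,0,0,0,0.8,1],[0,0,0,0,0,1.2,1],[0,0,0,0,0,1.5,1],[0,0,0,0,0,1.5,1]]])

```text
t: 15.7
tcp_pos: [0.6476, -0.1197, 0.1574]
ee_rot: [180.0, 0.0, 84.5]
contact_force: [-0.9, 1.6, 0.8]
opening: 0.271
grip_force: 59.9
```

Request:
apply_moves(targets=[[[0,0,0,0,0,0.2,1],[0,0,0,0,0,0.4,1],[0,0,0,0,0,0.7,1],[0,0,0,0,0,1,1],[0,0,0,0,0,1,1]]])

```text
t: 16.2
tcp_pos: [0.6476, -0.1197, 0.1573]
ee_rot: [180.0, 0.0, 84.5]
contact_force: [-3.1, 0.9, 7.7]
opening: 0.274
grip_force: 60.9
```

Request:
apply_moves(targets=[[[0,0,0,0,0,0,0.7],[0,0,0,0,0,0,0.6],[0,0,0,0,0,0,0.5],[0,0,0,0,0,0,0.5],[0,0,0,0,0,-10,0.5]]])

```text
t: 16.7
tcp_pos: [0.6465, -0.12, 0.1646]
ee_rot: [-179.8, -0.0, 84.5]
contact_force: [-0.2, -0.1, 0.3]
opening: 0.501
grip_force: 0.0
```

Request:
apply_moves(targets=[[[0,0,0,-3,0,-15,0.5],[0,0,0,-10,0,-40,0.5],[0,0,0,-20,0,-65,0.5],[0,0,0,-20,0,-80,0.5],[0,0,0,-20,0,-85,0.5]]])

```text
t: 17.2
tcp_pos: [0.6466, -0.1397, 0.2538]
ee_rot: [179.7, 0.0, 84.5]
contact_force: [-0.4, 0.3, -0.5]
opening: 0.499
grip_force: 0.0
```

Request:
apply_moves(targets=[[[0,0,0,0,0,0,0.5],[0,0,0,0,0,0,0.5],[0,0,0,0,0,0,0.5],[0,0,0,0,0,0,0.5],[0,0,0,0,0,0,0.5]]])

```text
t: 17.7
tcp_pos: [0.6454, -0.1396, 0.2501]
ee_rot: [-179.9, -0.0, 84.6]
contact_force: [0.1, -0.2, 0.5]
opening: 0.503
grip_force: 0.0
```

```bash
cat > bub.py <<'E'
from h import *
import sys
o=r.get_obs();print(o['t'],o['tcp_pos'].round(4),o['ee_rot'].round(2),o['joints'].round())
im=get_image('wrist');cv2.imwrite(sys.argv[1],im)
g=cv2.inRange(cv2.cvtColor(im,cv2.COLOR_BGR2HSV),(35,100,40),(60,255,255))
g[:, :180]=0; g[:,380:]=0
n,l,s,c=cv2.connectedComponentsWithStats(cv2.morphologyEx(g,cv2.MORPH_CLOSE,np.ones((25,25))))
i=1+np.argmax(s[1:,4]);x,y,w,h=s[i,:4];print('vial',x,y,w,h)
cr=im[max(y-12,0):y+h+12,x-12:x+w+12]; k=min(600//cr.shape[0],800//cr.shape[1])
cv2.imwrite(sys.argv[1].replace('.png','c.png'),cv2.resize(cr,None,fx=k,fy=k,interpolation=cv2.INTER_CUBIC))
xc=x+w//2
prof=im[y-6:y+h+6,xc-2:xc+3].mean(1).round().astype(int)
print('k',k,'y0',y-12,'x0',x-12)
for j,p in enumerate(prof): print(y-6+j,p.tolist(),end=' ')
E
python3 bub.py pics/b1.png
python3 - <<'E'
from h import *
for n,t,z in [('wrist','plate_mid',.124),('wrist','foot_knob',.119),('wrist','level_mid',.145)]:
  for q in spotter.place_of(n,t)[:2]:
        p=np.array(q['point'])*[560,420];print(t,p,q['confidence'],atz(n,p,z))
E
```

```text
17.7 [ 0.6454 -0.1396  0.2501] [-1.7994e+02 -1.0000e-02  8.4550e+01] [ 32.  29. -34.  88.  17.  68. -11.]
vial 270 153 22 88
k 5 y0 141 x0 258
147 [31, 45, 156] 148 [34, 47, 152] 149 [34, 47, 145] 150 [34, 47, 144] 151 [34, 47, 141] 152 [31, 87, 132] 153 [26, 149, 110] 154 [28, 190, 140] 155 [32, 217, 162] 156 [32, 217, 163] 157 [32, 217, 162] 158 [31, 217, 162] 159 [32, 218, 162] 160 [32, 217, 162] 161 [33, 217, 162] 162 [32, 217, 162] 163 [31, 217, 162] 164 [32, 218, 162] 165 [32, 218, 162] 166 [33, 217, 162] 167 [32, 217, 162] 168 [33, 217, 162] 169 [33, 217, 162] 170 [32, 217, 161] 171 [33, 217, 162] 172 [32, 217, 162] 173 [32, 217, 162] 174 [33, 217, 162] 175 [34, 217, 162] 176 [33, 217, 162] 177 [34, 218, 162] 178 [33, 217, 162] 179 [34, 217, 162] 180 [33, 217, 161] 181 [34, 217, 162] 182 [33, 217, 161] 183 [48, 124, 97] 184 [44, 143, 112] 185 [36, 211, 157] 186 [34, 217, 162] 187 [33, 217, 161] 188 [35, 217, 162] 189 [35, 217, 162] 190 [34, 217, 162] 191 [35, 217, 162] 192 [34, 218, 162] 193 [35, 217, 162] 194 [35, 217, 162] 195 [34, 217, 161] 196 [36, 217, 162] 197 [35, 217, 
[... 251 characters left out ...]
2, 217] 211 [220, 222, 217] 212 [220, 222, 217] 213 [220, 222, 217] 214 [220, 222, 217] 215 [220, 222, 217] 216 [220, 222, 217] 217 [220, 222, 217] 218 [219, 222, 217] 219 [220, 222, 217] 220 [220, 222, 217] 221 [220, 222, 217] 222 [214, 222, 217] 223 [205, 222, 217] 224 [191, 218, 217] 225 [101, 212, 180] 226 [42, 216, 163] 227 [35, 217, 162] 228 [36, 217, 162] 229 [36, 217, 162] 230 [36, 217, 162] 231 [35, 217, 162] 232 [36, 217, 162] 233 [34, 217, 161] 234 [35, 217, 162] 235 [34, 217, 162] 236 [35, 217, 162] 237 [34, 217, 162] 238 [34, 217, 162] 239 [33, 216, 161] 240 [33, 217, 161] 241 [32, 118, 124] 242 [30, 43, 92] 243 [34, 48, 157] 244 [35, 48, 157] 245 [34, 47, 159] 246 [37, 50, 187]
```

Run:
```python
from h import *
f=lambda v:atz('wrist',(281,v),.166)@[.096,.9954,0]*1000
V=dict(v0=152.6,l=183.5,b0=203.7,b1=225.1,v1=241)
p={k:f(v) for k,v in V.items()};print(p,'bub',p['b0']-p['b1'],'off',(p['b0']+p['b1']-p['v0']-p['v1'])/2,'vial mid',(p['v0']+p['v1'])/2)
im=cv2.imread('pics/b1.png')
for u in (273,275,288,290): print(u,[int(v) for v in range(196,226) if im[v,u-1:u+2].mean()<105])
```

```text
{'v0': np.float64(-26.219879432760433), 'l': np.float64(-46.7612618337102), 'b0': np.float64(-60.64030000281557), 'b1': np.float64(-75.89822787702794), 'v1': np.float64(-87.70446142365869)} bub 15.257927874212363 off -11.307093511712196 vial mid -56.96217042820956
273 [213, 214]
275 []
288 [213, 214]
290 [196, 197, 198, 199, 200, 201, 202, 203, 204, 205, 206, 207, 208, 209, 210, 211, 212, 213, 214, 215, 216, 217, 218, 219, 220, 221, 222, 223, 224, 225]
```

View pics/b1.png

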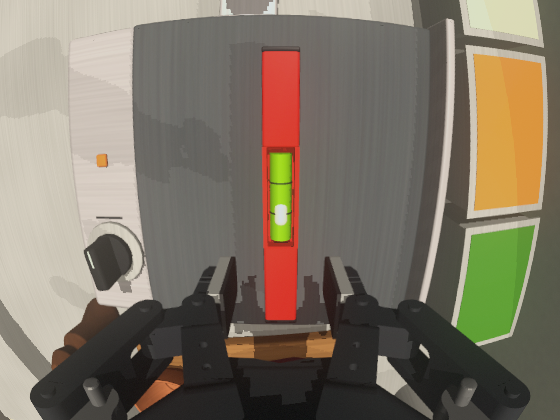

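The level lies across the middle of the plate. The lines are at rows 183.5 and 213.5 and the bubble at 204–225, so the bubble is about 11 mm towards the end away from the foot. Next is the foot knob.

Request:
apply_moves(targets=[[[0,0,-6,20,-3,0,0.3],[0,0,-14,50,-7,0,0.3],[0,0,-22,85,-12,0,0.3],[0,0,-30,120,-16,0,0.3],[0,0,-38,150,-20,0,0.3]]])

```text
t: 18.4
tcp_pos: [0.6397, 0.0135, 0.2511]
ee_rot: [180.0, -0.0, 122.9]
contact_force: [0.4, 0.1, -0.2]
opening: 0.697
grip_force: 0.0
```

Request:
apply_moves(targets=[[[0,0,-8,25,16,0,0.3],[0,0,-16,45,29,0,0.3],[0,0,-24,60,38,0,0.3],[0,0,-32,70,44,0,0.3],[0,0,-40,73,46,0,0.3]]])

```text
t: 18.9
tcp_pos: [0.639, 0.0999, 0.2511]
ee_rot: [179.9, 0.0, 163.0]
contact_force: [0.1, 0.7, 0.5]
opening: 0.702
grip_force: 0.0
```

Request:
apply_moves(targets=[[[0,0,-6,0,0,3,0.3],[0,0,-10,0,0,5,0.3],[0,0,-12,0,0,8,0.3],[0,0,-12,0,0,10,0.3],[0,0,-12,0,0,10,0.3]]])

```text
t: 19.4
tcp_pos: [0.6393, 0.0975, 0.2404]
ee_rot: [-180.0, -0.0, 174.5]
contact_force: [0.8, -0.4, 0.1]
opening: 0.7
grip_force: 0.0
```

Run:
```python
from h import *
o=r.get_obs();print(o['t'],o['tcp_pos'],o['ee_rot'],o['joints'].round())
im=get_image('wrist');cv2.imwrite('pics/w6.png',im)
for q in spotter.place_of('wrist','foot_knob')[:2]:
        p=np.array(q['point'])*[560,420];print(p,q['confidence'],atz('wrist',p,.119,o))
for q in spotter.outline_of('wrist','foot_knob')[:2]:
        print(q['confidence'],np.array(q['box'])*[560,420,560,420])
```

```text
19.4 [0.63931786 0.09751761 0.2404147 ] [-1.79980445e+02 -3.01193067e-02  1.74474779e+02] [ 24.  35. -56.  90.  30.  71.  48.]
[279.608 212.898] 0.91 [0.6425482  0.09810262 0.119     ]
0.69 [278.544 210.546  58.52   60.312]
```

View pics/w6.png

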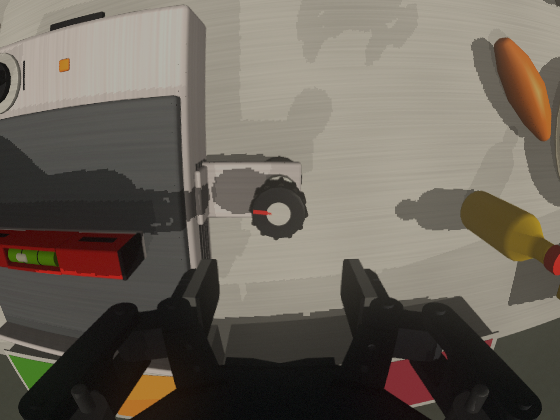

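The knob is at (279,212) with its red mark pointing at the griddle, and the level's vial also shows, at (30,257).

Run:
```python
from h import *
rs=[ray('scene',(356.8,196)),ray('top',(232,161.6)),ray('wrist',(279.6,212.9))]
print(tri(rs));print(tri(rs[1:]),tri([rs[0],rs[2]]))
a=ray('wrist',(278.5,213));print([atz('wrist',(278.5,213),z).round(4) for z in (.12,.134)])
```

```text
(array([0.63863545, 0.09725855, 0.11999243]), [np.float64(0.0012392950484561764), np.float64(0.002872461317452386), np.float64(0.004063078001730455)])
(array([0.63691388, 0.09717212, 0.12822984]), [np.float64(0.003390294426701378), np.float64(0.0033902944267013685)]) (array([0.64007328, 0.09725643, 0.12058687]), [np.float64(0.0026175182300831414), np.float64(0.002617518230083201)])
[array([0.6427, 0.0975, 0.12  ]), array([0.6383, 0.098 , 0.134 ])]
```

Request:
apply_moves(targets=[[[0,0,0,0,0,15,0.3],[0,0,0,0,0,45,0.3],[0,0,0,0,0,80,0.3],[0,0,0,0,0,108,0.3],[0,0,0,0,0,118,0.3]]])

```text
t: 20.05
tcp_pos: [0.6373, 0.0967, 0.1187]
ee_rot: [-179.9, -0.3, 174.6]
contact_force: [-0.4, -0.7, -0.5]
opening: 0.7
grip_force: 0.0
```

Request:
apply_moves(targets=[[[0,0,0,0,0,0,0.35],[0,0,0,0,0,0,0.45],[0,0,0,0,0,0,0.55],[0,0,0,0,0,0,0.7],[0,0,0,0,0,0,1]]])

```text
t: 20.55
tcp_pos: [0.6401, 0.0964, 0.1247]
ee_rot: [-179.8, 0.1, 174.5]
contact_force: [-2.2, -3.4, 6.9]
opening: 0.473
grip_force: 61.2
```

Request:
apply_moves(targets=[[[0,0,5,0,0,0,1],[0,0,13,0,0,0,1],[0,0,21,0,0,0,1],[0,0,29,0,0,0,1],[0,0,37,0,0,0,1]]])

```text
t: 21.05
tcp_pos: [0.6395, 0.095, 0.1247]
ee_rot: [-179.8, 0.2, 137.1]
contact_force: [-5.7, -9.2, 8.3]
opening: 0.469
grip_force: 61.5
```

Request:
apply_moves(targets=[[[0,0,8,0,0,0,1],[0,0,16,0,0,0,1],[0,0,24,0,0,0,1],[0,0,31,0,0,0,1],[0,0,36,0,0,0,1]]])

```text
t: 21.55
tcp_pos: [0.6383, 0.0944, 0.1247]
ee_rot: [-179.8, 0.3, 101.2]
contact_force: [-8.2, -9.4, 10.8]
opening: 0.467
grip_force: 61.7
```

Request:
apply_moves(targets=[[[0,0,4,0,0,0,1],[0,0,8,0,0,0,1],[0,0,11,0,0,0,1],[0,0,13,0,0,0,1],[0,0,13,0,0,0,1]]])

```text
t: 22.05
tcp_pos: [0.6378, 0.0943, 0.1247]
ee_rot: [-179.8, 0.4, 88.4]
contact_force: [-8.8, -8.2, 12.2]
opening: 0.472
grip_force: 61.8
```

Run:
```python
from h import *
o=r.get_obs();print(o['t'],o['tcp_pos'],o['ee_rot'],o['joints'].round(),o['ft_torque'])
cv2.imwrite('pics/w7.png',get_image('wrist'));cv2.imwrite('pics/t7.png',get_image('top'))
```

```text
22.05 [0.63775399 0.09426395 0.12469109] [-179.78666276    0.38972896   88.38882052] [  9.  35. -31.  97.  22.  54. -32.] [-1.73403693  2.01347565 -0.06678721]
```

Request:
apply_moves(targets=[[[0,0,0,0,0,0,0.4],[0,0,0,0,0,0,0.3],[0,0,0,0,0,-10,0.3],[0,0,0,0,0,-40,0.3],[0,0,0,0,0,-80,0.3]]])

```text
t: 22.65
tcp_pos: [0.6386, 0.0982, 0.2027]
ee_rot: [-179.8, -0.0, 88.6]
contact_force: [0.8, 0.1, -0.3]
opening: 0.7
grip_force: 0.0
```

Request:
apply_moves(targets=[[[0,0,0,-30,2,-30,0.3],[0,0,1,-70,4,-45,0.3],[0,0,2,-115,6,-45,0.3],[0,0,3,-160,9,-45,0.3],[0,0,4,-200,11,-45,0.3]]])

```text
t: 23.15
tcp_pos: [0.6459, -0.1043, 0.2492]
ee_rot: [179.8, 0.0, 84.5]
contact_force: [0.1, -0.1, 0.7]
opening: 0.698
grip_force: 0.0
```

Request:
apply_moves(targets=[[[0,0,0,-20,2,0,0.3],[0,0,0,-30,2,0,0.3],[0,0,0,-34,2,0,0.3],[0,0,0,-34,2,0,0.3],[0,0,0,-34,2,0,0.3]]])

```text
t: 23.65
tcp_pos: [0.6444, -0.1341, 0.2482]
ee_rot: [180.0, -0.1, 84.7]
contact_force: [-0.7, 0.3, 0.5]
opening: 0.701
grip_force: 0.0
```

```bash
cat > b2.py <<'E'
from h import *
import sys
o=r.get_obs();print(o['t'],o['tcp_pos'].round(4),o['ee_rot'].round(2))
im=get_image('wrist');cv2.imwrite(sys.argv[1],im)
g=cv2.inRange(cv2.cvtColor(im,cv2.COLOR_BGR2HSV),(35,100,40),(60,255,255)); g[:,:180]=0; g[:,380:]=0
n,l,s,c=cv2.connectedComponentsWithStats(cv2.morphologyEx(g,cv2.MORPH_CLOSE,np.ones((25,25))))
i=1+np.argmax(s[1:,4]);x,y,w,h=s[i,:4];xc=x+w//2
b=im[y:y+h,xc-2:xc+3,0].mean(1);j=np.where(b>120)[0];j=y+j
f=lambda v:atz('wrist',(xc,v),.166)@[.096,.9954,0]*1000
side=np.minimum(im[y:y+h,x+2:x+5,1].mean(1),im[y:y+h,x+w-5:x+w-2,1].mean(1))
print('vial',y,y+h,f(y),f(y+h),'bubble',j.min(),j.max()+1,'dark rows',[(y+k,int(side[k])) for k in range(5,h-5) if side[k]<120])
print('bubble mm',(f(j.min())+f(j.max()+1))/2,'len',f(j.min())-f(j.max()+1))
E
python3 b2.py pics/b2.png
```

```text
23.65 [ 0.6444 -0.1341  0.2482] [ 1.7997e+02 -6.0000e-02  8.4720e+01]
vial 163 251 -27.183825093092103 -88.72094456674358 bubble 199 220 dark rows [(np.int32(193), 72), (np.int32(223), 79), (np.int32(224), 110)]
bubble mm -58.517053803284185 len 14.64559577792479
```

Request:
apply_moves(targets=[[[0,0,0,-15,0,0,0.3],[0,0,0,-40,0,0,0.3],[0,0,0,-55,0,0,0.3],[0,0,0,-62,0,0,0.3],[0,0,0,-62,0,0,0.3]]])

```text
t: 24.2
tcp_pos: [0.6379, -0.1997, 0.2476]
ee_rot: [-180.0, 0.0, 84.4]
contact_force: [-0.2, -0.1, -0.1]
opening: 0.699
grip_force: 0.0
```

```bash
python3 b2.py pics/b3.png
python3 - <<'E'
import cv2,numpy as np
im=cv2.imread('pics/b3.png')
cv2.imwrite('pics/b3c.png',cv2.resize(im[50:190,255:310],None,fx=4.2,fy=4.2,interpolation=cv2.INTER_CUBIC))
for u in (273,275,277,281,285,287,289): print(u,[im[v,u].tolist() for v in range(85,90)] if 0 else im[60:170,u,0 if u==281 else 1].tolist())
E
```

```text
24.2 [ 0.6379 -0.1997  0.2476] [-1.7999e+02  1.0000e-02  8.4410e+01]
vial 60 155 -25.38305112719424 -86.27284100711812 bubble 95 119 dark rows [(np.int32(90), 99), (np.int32(91), 112), (np.int32(123), 117), (np.int32(124), 109)]
bubble mm -55.578279242693746 len 15.280784302608467
273 [74, 143, 162, 162, 162, 163, 161, 162, 162, 161, 162, 162, 162, 162, 162, 162, 162, 162, 161, 162, 161, 161, 161, 161, 161, 161, 161, 161, 161, 156, 101, 88, 147, 161, 162, 161, 161, 160, 161, 160, 160, 160, 160, 160, 160, 160, 160, 160, 159, 159, 160, 160, 159, 159, 159, 159, 159, 159, 159, 159, 159, 158, 148, 99, 104, 153, 157, 157, 158, 157, 157, 157, 156, 157, 157, 158, 157, 158, 157, 157, 157, 157, 157, 157, 157, 156, 156, 155, 156, 156, 156, 155, 155, 145, 101, 47, 47, 46, 46, 43, 46, 50, 55, 59, 61, 62, 62, 63, 62, 60]
275 [115, 178, 185, 184, 185, 185, 185, 185, 185, 185, 185, 185, 185, 185, 184, 185, 184, 185, 185, 185, 184, 184, 184, 184, 184, 184, 185, 184, 184, 176, 104, 112, 173, 184, 184, 184, 184, 184, 185, 184, 183, 184, 183, 184, 184, 184, 183, 184, 183, 181, 182, 184, 184, 184, 183, 1
[... 2184 characters left out ...]
, 204, 204, 204, 205, 205, 205, 205, 204, 205, 205, 205, 204, 205, 205, 205, 204, 205, 204, 201, 174, 78, 46, 45, 45, 44, 47, 52, 56, 58, 60, 61, 61, 61, 61, 60]
289 [139, 190, 194, 194, 194, 194, 194, 194, 194, 194, 194, 194, 194, 194, 193, 194, 194, 194, 194, 194, 194, 194, 194, 194, 194, 194, 194, 194, 194, 180, 97, 127, 186, 195, 195, 195, 195, 196, 199, 199, 198, 198, 198, 198, 197, 198, 198, 198, 198, 198, 198, 198, 198, 198, 197, 191, 189, 194, 195, 195, 195, 195, 184, 127, 116, 182, 194, 194, 194, 195, 195, 195, 194, 195, 194, 194, 195, 195, 194, 194, 194, 195, 195, 195, 195, 195, 194, 195, 194, 194, 194, 194, 193, 190, 157, 70, 46, 46, 46, 45, 46, 50, 56, 59, 60, 60, 62, 61, 61, 61]
```

View pics/b3c.png

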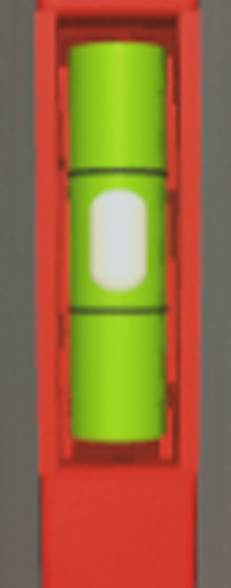

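The bubble is centred between the lines: lines at rows 90.4 and 123.5, bubble 94.9–118.8, about 0.1 mm off. Now I press on the level.

Request:
apply_moves(targets=[[[0,0,0,15,0,0,0.7],[0,0,0,40,0,0,1],[0,0,0,65,1,0,1],[0,0,0,78,1,0,1],[0,0,0,81,1,0,1]]])

```text
t: 24.75
tcp_pos: [0.6472, -0.1134, 0.2482]
ee_rot: [180.0, -0.1, 84.9]
contact_force: [0.5, -1.3, -0.2]
opening: 0.005
grip_force: 0.0
```

Request:
apply_moves(targets=[[[0,0,0,0,0,8,1],[0,0,0,0,0,24,1],[0,0,0,0,0,40,1],[0,0,0,0,0,50,1],[0,0,0,0,0,54,1]]])

```text
t: 25.25
tcp_pos: [0.6458, -0.1184, 0.1913]
ee_rot: [-179.8, -0.0, 84.5]
contact_force: [-0.6, 0.5, -0.4]
opening: 0.002
grip_force: 0.0
```

Request:
apply_moves(targets=[[[0,0,0,0,0,0.5,1],[0,0,0,0,0,1,1],[0,0,0,0,0,1.5,1],[0,0,0,0,0,2,1],[0,0,0,0,0,2.5,1]]])

```text
t: 25.75
tcp_pos: [0.6471, -0.1176, 0.1918]
ee_rot: [180.0, 0.0, 84.5]
contact_force: [0.4, 0.6, -0.4]
opening: -0.003
grip_force: 0.0
```

Request:
apply_moves(targets=[[[0,0,0,-1,0,1,1],[0,0,0,-1,0,2,1],[0,0,0,-1,0,3,1],[0,0,0,-1,0,4,1],[0,0,0,-1,0,4.5,1]]])

```text
t: 26.25
tcp_pos: [0.6468, -0.1187, 0.1866]
ee_rot: [-180.0, -0.0, 84.5]
contact_force: [-0.2, 0.3, 0.0]
opening: -0.0
grip_force: 0.0
```

Request:
apply_moves(targets=[[[0,0,0,0,0,0.5,1],[0,0,0,0,0,1,1],[0,0,0,0,0,1.5,1],[0,0,0,0,0,1.5,1],[0,0,0,0,0,1.5,1]]])

```text
t: 26.75
tcp_pos: [0.6469, -0.1187, 0.1862]
ee_rot: [180.0, 0.0, 84.5]
contact_force: [-3.4, 0.1, 6.0]
opening: -0.004
grip_force: 2.6
```

Request:
apply_moves(targets=[[[0,0,0,0,-0.3,0.2,1],[0,0,0,0,-0.6,0.4,1],[0,0,0,0,-0.6,0.6,1],[0,0,0,0,-0.6,0.6,1],[0,0,0,0,-0.6,0.6,1]]])

```text
t: 27.25
tcp_pos: [0.6468, -0.1186, 0.1861]
ee_rot: [179.9, 0.0, 84.5]
contact_force: [-1.2, -0.2, 6.2]
opening: -0.002
grip_force: 3.4
```

Run:
```python
from h import *
F=[]
for i in range(6):
    im=get_image('wrist' if i<5 else 'top');F.append(r.get_obs()['contact_force'])
    if i==0: cv2.imwrite('pics/p1.png',im)
print(np.mean(F,0),np.std(F,0)); cv2.imwrite('pics/t8.png',im)
```

```text
[-2.04493747 -0.10549533  6.93451551] [0.34382729 0.46575218 0.25821913]
```

View pics/p1.png

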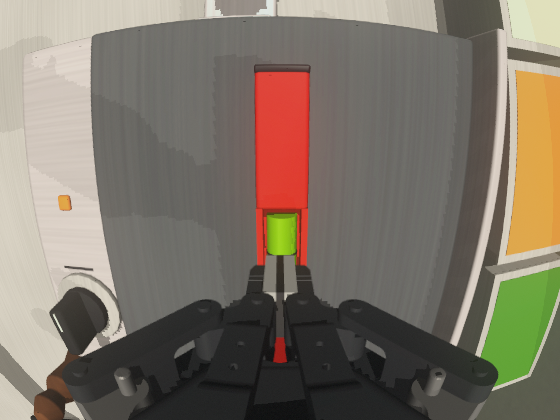

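The closed fingers stand on the middle of the level, covering the vial. The force is 6.9 N and needs a little more.

Request:
apply_moves(targets=[[[0,0,0,0,0,0.3,1],[0,0,0,0,-0.2,0.6,1],[0,0,0,0,-0.2,0.8,1],[0,0,0,0,-0.2,0.8,1],[0,0,0,0,-0.2,0.8,1]]])

```text
t: 28.05
tcp_pos: [0.6468, -0.1186, 0.1861]
ee_rot: [179.8, 0.0, 84.5]
contact_force: [-2.4, -0.1, 9.8]
opening: 0.001
grip_force: 4.9
```

```bash
cat > f.py <<'E'
from h import *
F=[]
for i in range(8):
    im=get_image('top');F.append(r.get_obs()['contact_force'])
print(r.get_obs()['t'],np.mean(F,0),np.std(F,0)); cv2.imwrite('pics/t9.png',im)
E
python3 f.py
```

```text
28.45 [-2.75525906  0.10510646  9.4173321 ] [0.21937285 0.57311488 0.58907241]
```

Request:
apply_moves(targets=[[[0,0,0,0,0,0.1,1],[0,0,0,0,0,0.1,1],[0,0,0,0,0,0.1,1],[0,0,0,0,0,0.1,1],[0,0,0,0,0,0.1,1]]])

```text
t: 28.95
tcp_pos: [0.6468, -0.1186, 0.1861]
ee_rot: [179.8, 0.0, 84.5]
contact_force: [-3.3, -0.8, 9.9]
opening: 0.003
grip_force: 5.1
```

```bash
python3 f.py; python3 -c "
from cell import ticket;print(ticket.sign_off())"
```

```text
29.35 [-3.14637078 -0.07026679 10.24319884] [0.47795845 0.39413231 0.55584146]
the job is handed in; nothing more can be done
None
```

I handed the job in at 29.4 s: the control knob is off, the level lies across the middle of the plate, and the arm is pressing on its middle with about 10 N. The bubble was about 0.1 mm off centre when last read, just before pressing; the fingers cover the vial now.

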